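# Load the bracelet bar

## Robot

A 6-joint arm with a two-finger parallel gripper is mounted at the origin on the work surface; the furniture and walls round the work are solid. World frame = base frame: x ahead of the robot, y to its left, z up, the work surface at z = 0. Lengths are in m, angles in rad, forces in N, time in s.
With the tool pointing down it reaches from about 0.3 to 0.875 m from the base axis. Payload 6.4 kg.
Tool frame: the origin (TCP) lies midway between the tips of the shut fingers; the grasp point (between the pads) lies 19 mm behind it; z points along the fingers, y is the line along which they close (so a half turn about z gives the same grasp; the last joint's range is limited). The gripper opens to 85 mm and grips with 20 to 120 N. Pads are 22 mm wide; open, the fingers measure 114 mm over their backs; the gripper's body (76 mm by 85 mm) begins 54 mm behind the grasp point. The pads swing forward as they close: fully open they stand 13 mm farther back than shut.
Start: joints at [0.895, 0.181, 1.607, -0, 1.354, -0.206], TCP at [0.26, 0.513, 0.231] pointing down, gripper open.
Joint ranges: [-2.99, 2.99], [-0.89, 2.07], [0.3, 2.58], [-1.14, 4.28], [0, 2.63], [-3.12, 3.12]. Speed limits (rad/s): [2.57, 2.57, 3.01, 3.14, 3.14, 3.14].

## Interface

Orientations are given as [roll, pitch, yaw] about the fixed x, y, z axes, in that order (R = Rz(yaw) Ry(pitch) Rx(roll)).
In Python, from bench import * gives the robot as it stands. Calls block until the motion is done:
- move_pose(position, orientation): joint-space move of the TCP to a pose.
- move_straight(position, v=0.15, ori=None, threshold=None): straight line of the TCP; ori=None keeps the orientation; v is the mean speed in m/s. With threshold (N) it stops when the force on the tool has changed by that much, and returns True; else False.
- move_j(angles): joint-space move.
- gripper_open() and close(): open the fingers fully, or close them until they stop; the grip force is fixed at half the most.
- hold(seconds).
- ik(position, orientation): joint angles nearest the present ones, or None.
- read_state(): the state.
- snapshot(name): name is "side" or "top"; returns (picture, depth): 400x640x3 uint8, red, green, blue; 400x640 float32, m along the optical axis (not along the pixel's ray), 0 where there is no reading.
- camera_model(name): a dict with "intrinsics" (3x3 intrinsics, pixels), "k1" (the pictures are not rectified: a ray, as slopes to the right and down, at radius r is drawn at 1 + k1 r^2 times it, then the intrinsics apply), "cam_to_world" (4x4, takes a point from camera to world coordinates). Camera axes: x right, y down, z forward; pixel columns grow to the right and rows downward; lengths in m; the calibration is good to about 2 mm. A picture is of the moment at which its call begins. camera_model takes no time and is no camera call.
A pose or a line that the arm cannot do raises Unreachable and nothing moves.
- job_done(): hands the job in; it is judged then, once.
Trained networks look in the newest picture that a camera, given by its name, has taken for a name from the list of things; names that differ only in an ending like _2 or _b are one class to them, and where a whole thing is asked for, a point or a joint stands for the part that bears it (a point fixed in the world has none). Each returns a list of dicts, best first, with "p" (0 to 1); they miss things now and then, are a little off and sometimes report something else, mostly with a low value. They report only what shows in the picture. A call takes as long as a camera call. They do not tell look-alikes from the thing itself.
- boxes_of(camera, name): "extent" ([left, top, right, bottom] in pixels, round what is visible of it).
- spot_point(camera, name): "xy" ([column, row] in pixels: a listed point, or the origin of a listed thing).
The state is a dict: "time_s": time; "joint_positions": joint angles; "dq": joint speeds; "joint_efforts": joint torques, N m; "tcp_pos": TCP position; "ee_rot": TCP orientation; "wrist_force": force on the tool from outside, world axes, zero at the start; "ft_torque": the same for the moment, N m; "grip_width": finger opening in m; "gripper_force": force on a finger pad.
Only numpy, scipy, OpenCV 4.12 (cv2) and the standard library are available. Lean on these libraries where they do the work, as an engineer would, in place of code of your own. Each camera call takes 0.05 s, during which the arm holds its last target. There are 200 camera calls.

## Task

Lift the wooden bracelet bar off its stand, thread it through all three bead bracelets standing in the slotted rack, and lift them out together on the bar. Then lay the loaded bar back in the two forks of the stand the same way round as it lay before, with all three bracelets hanging on it between the forks, and let go. Leave the carved rooster, the miniature stool and the carved figure beside the work where they are.

Things in the scene. Friction and masses are not known exactly. Their poses are not given: they have to be found in the camera images.
- bar: Loose wooden bar, 0.08 to 0.13 kg, lying level in the stand's forks. Origin on its long axis, at the tip-side face of its round collar (30 mm across, x = -6 to 0 mm); +x runs along the bar to the tip, z up. Shaft 12 x 12 mm square, x = 0 to 148 mm, rounded tip to x = 155 mm. Behind the collar a 12 mm square neck to x = -34 mm, then the handle. Centre of mass about x = 30 mm
- bar_grip (a point): Middle of the bar's dark handle, on the axis at bar x = -73 mm. Handle 18 mm wide (bar y), 22 mm high, 80 mm long (bar x = -113 to -33 mm); grip it here from above, across y
- stand: Wooden stand, fixed. Origin under the centre of its 172 x 76 x 12 mm base; x along its two forks, z up. Forks 12 mm thick at x = -68 and +68 mm; flat seats 78 mm above the table, slot 16 mm wide, flaring above 90 mm to about 40 mm wide at the top (106 mm). At the start the bar's tip points to +x and its origin is at stand (-53, 0, 84) mm: collar just inside one fork, handle outside it
- fork_handle_end (a point): Point in the fork at the handle end where the bar's axis lies when it is seated (84 mm above the table; stand x = -68 mm)
- fork_tip_end (a point): The same point in the fork near the bar's tip (stand x = +68 mm)
- rack: Slotted wooden rack, fixed, base 74 x 104 mm. Origin under its centre, z up. Three bracelets stand on edge in 14 mm slots at x = -20, 0, +20 mm, their common axis along rack x, about 45 mm above the table. Slot floors 12 mm, slot walls 34 mm high; side walls (40 mm high, along x) at y = -40 and +40 mm. Rack x and stand x point to +y within 0.3 rad; thread the bar towards +x
- bracelet_a_center (a point): Centre of a dark brown bead bracelet with some white beads, a stiff ring 67 mm across, 12 mm thick, 30 g, clear round hole about 42 mm across; it stands on edge in one of the three slots (which one varies)
- bracelet_b_center (a point): Centre of a red and turquoise bead bracelet, 68 mm across, 12 mm thick, 30 g, hole about 42 mm across; in one of the three slots
- bracelet_c_center (a point): Centre of a black and white bead bracelet, 67 mm across, 11 mm thick, 30 g, hole about 42 mm across; in one of the three slots
- rooster: Bystander: small white carved rooster, 40 x 85 x 120 mm, origin under its centre
- stool: Bystander: miniature stool with black top, 68 mm across, 58 mm high, origin under its centre
- figure: Bystander: black carved figure group, 45 x 89 x 143 mm, origin under its centre
- cup (a point): Top centre of a dark turned wooden cup, an obstacle that never moves: 56 mm across, 57 mm high, standing between the stand and the rack
Things that resemble listed ones, but are neither listed nor needed, are in the scene too. What is shaped like the rack but yellow is not meant.

How it is judged:
On the way, in this order (a step that is already met when the one before it is completed fails the run):
1. the bar runs through all three bracelets while they still stand in the rack (x of bracelet_a_center in the frame of bar between 0.004 and 0.146 m and y of bracelet_a_center in the frame of bar between -0.025 and 0.025 m and z of bracelet_a_center in the frame of bar between -0.025 and 0.025 m and x of bracelet_b_center in the frame of bar between 0.004 and 0.146 m and y of bracelet_b_center in the frame of bar between -0.025 and 0.025 m and z of bracelet_b_center in the frame of bar between -0.025 and 0.025 m and x of bracelet_c_center in the frame of bar between 0.004 and 0.146 m and y of bracelet_c_center in the frame of bar between -0.025 and 0.025 m and z of bracelet_c_center in the frame of bar between -0.025 and 0.025 m and z of each of bracelet_a_center, bracelet_b_center, bracelet_c_center in the frame of rack below 0.065 m and x of bracelet_a_center in the frame of rack between -0.045 and 0.045 m and y of bracelet_a_center in the frame of rack between -0.045 and 0.045 m and x of bracelet_b_center in the frame of rack between -0.045 and 0.045 m and y of bracelet_b_center in the frame of rack between -0.045 and 0.045 m and x of bracelet_c_center in the frame of rack between -0.045 and 0.045 m and y of bracelet_c_center in the frame of rack between -0.045 and 0.045 m), for 0.1 s.
2. all three bracelets are lifted clear of the rack together on the bar (x of bracelet_a_center in the frame of bar between 0.004 and 0.146 m and y of bracelet_a_center in the frame of bar between -0.025 and 0.025 m and z of bracelet_a_center in the frame of bar between -0.025 and 0.025 m and x of bracelet_b_center in the frame of bar between 0.004 and 0.146 m and y of bracelet_b_center in the frame of bar between -0.025 and 0.025 m and z of bracelet_b_center in the frame of bar between -0.025 and 0.025 m and x of bracelet_c_center in the frame of bar between 0.004 and 0.146 m and y of bracelet_c_center in the frame of bar between -0.025 and 0.025 m and z of bracelet_c_center in the frame of bar between -0.025 and 0.025 m and height (world z) of each of bracelet_a_center, bracelet_b_center, bracelet_c_center above 0.085 m), for 0.2 s.
At the end, for the whole second after the job is handed in: The bar lies at rest in both forks (its axis within 6 mm of the seated height and of the middle of each fork), the same way round as at the start, with the collar between the forks (collar face -64 to -20 mm along the stand's x); all three bracelets hang on its shaft, between the two forks (x of bracelet_a_center in the frame of bar between 0.004 and 0.146 m and y of bracelet_a_center in the frame of bar between -0.025 and 0.025 m and z of bracelet_a_center in the frame of bar between -0.025 and 0.025 m and x of bracelet_b_center in the frame of bar between 0.004 and 0.146 m and y of bracelet_b_center in the frame of bar between -0.025 and 0.025 m and z of bracelet_b_center in the frame of bar between -0.025 and 0.025 m and x of bracelet_c_center in the frame of bar between 0.004 and 0.146 m and y of bracelet_c_center in the frame of bar between -0.025 and 0.025 m and z of bracelet_c_center in the frame of bar between -0.025 and 0.025 m and x of bracelet_a_center in the frame of stand between -0.058 and 0.058 m and x of bracelet_b_center in the frame of stand between -0.058 and 0.058 m and x of bracelet_c_center in the frame of stand between -0.058 and 0.058 m and y of fork_handle_end in the frame of bar between -0.006 and 0.006 m and z of fork_handle_end in the frame of bar between -0.006 and 0.006 m and y of fork_tip_end in the frame of bar between -0.006 and 0.006 m and z of fork_tip_end in the frame of bar between -0.006 and 0.006 m and x of bar in the frame of stand between -0.064 and -0.02 m and linear speed of bar below 0.02 m/s); the robot touches nothing.
It fails at once if the carved rooster is shifted by more than 30 mm (distance of rooster from where it was at the start of the episode above 0.03 m).
It fails at once if the miniature stool is shifted by more than 30 mm (distance of stool from where it was at the start of the episode above 0.03 m).
It fails at once if the carved figure is shifted by more than 30 mm (distance of figure from where it was at the start of the episode above 0.03 m).
It also fails if it takes over 64 s, if anything falls off the work surface, if the arm or the gripper's body presses on something with over 40 N, if the wrist force passes 120 N, or if a joint passes its speed limit or range.

## Working session

There is one attempt and no reset: what is moved stays moved. The work goes in short steps, each a Python script; the robot and the scene stay as the last script left them, time stands still between calls to the robot, and variables do not carry over. Pictures are saved under pics/ and viewed, at most 10 in all, crops included, and the job is handed in when it is done.

```bash
ls; mkdir -p pics
cat > h.py <<'E'
from bench import *
import numpy as np, cv2
def ray(cam,px):
    m=camera_model(cam);K=np.array(m["intrinsics"]);T=np.array(m["cam_to_world"])
    d=np.array([(px[0]-K[0,2])/K[0,0],(px[1]-K[1,2])/K[1,1]]);u=d.copy()
    for _ in range(20): u=d/(1+m["k1"]*(u@u))
    return T,np.array([u[0],u[1],1.])
def at_depth(cam,px,z):
    T,r=ray(cam,px); return T[:3,:3]@(r*z)+T[:3,3]
def at_height(cam,px,h):
    T,r=ray(cam,px); w=T[:3,:3]@r; return T[:3,3]+w*(h-T[2,3])/w[2]
def tri(p1,p2):
    A=[];b=[]
    for c,p in (("side",p1),("top",p2)):
        T,r=ray(c,p); w=T[:3,:3]@r; w/=np.linalg.norm(w); P=np.eye(3)-np.outer(w,w); A.append(P); b.append(P@T[:3,3])
    x=np.linalg.lstsq(np.vstack(A),np.hstack(b),rcond=None)[0]
    return x,max(np.linalg.norm(A[i]@x-b[i]) for i in (0,1))
def cloud(cam,dep):
    h,w=dep.shape; m=camera_model(cam);K=np.array(m["intrinsics"]);T=np.array(m["cam_to_world"])
    v,u=np.mgrid[0:h,0:w]; d=np.stack([(u-K[0,2])/K[0,0],(v-K[1,2])/K[1,1]],-1);s=d.copy()
    for _ in range(20): s=d/(1+m["k1"]*(s**2).sum(-1,keepdims=True))
    P=np.concatenate([s,np.ones((h,w,1))],-1)*dep[...,None]
    return P@T[:3,:3].T+T[:3,3]
E
python3 - <<'E'
from h import *
np.set_printoptions(precision=4,suppress=True)
for c in ("side","top"):
    p,d=snapshot(c); np.savez(f"{c}0.npz",p=p,d=d); cv2.imwrite(f"pics/{c}0.png",p[...,::-1])
    T=np.array(camera_model(c)["cam_to_world"]); print(c,T[:3,3],T[:3,2])
N=["bar","bar_grip","stand","fork_handle_end","fork_tip_end","rack","bracelet_a_center","bracelet_b_center","bracelet_c_center","rooster","stool","figure","cup"]
for n in N:
    for c in ("side","top"):
        print(n,c,[(np.round(x["xy"],1).tolist(),round(x["p"],2)) for x in spot_point(c,n)][:4])
E
```

```text
pics
side [ 0.4406 -0.8675  0.6165] [ 0.0195  0.8712 -0.4906]
top [0.2554 0.0523 1.0162] [ 0.2452  0.0085 -0.9694]
bar side [([374.1, 174.7], 0.61), ([314.5, 169.4], 0.52)]
bar top []
bar_grip side [([316.7, 183.2], 0.81)]
bar_grip top [([281.3, 217.2], 0.88), ([244.2, 218.4], 0.63), ([354.7, 212.1], 0.18)]
stand side [([315.3, 185.8], 0.92)]
stand top [([244.2, 219.6], 0.96)]
fork_handle_end side [([314.9, 170.7], 0.68)]
fork_handle_end top [([263.0, 215.5], 0.7), ([430.1, 242.4], 0.63), ([382.6, 250.9], 0.55)]
fork_tip_end side [([318.0, 152.5], 0.81)]
fork_tip_end top [([207.2, 211.4], 0.88), ([342.4, 171.7], 0.48)]
rack side [([264.9, 201.5], 0.88), ([379.3, 229.9], 0.87), ([313.4, 185.8], 0.5)]
rack top [([270.3, 277.6], 0.87), ([334.2, 172.9], 0.59), ([281.7, 218.3], 0.26)]
bracelet_a_center side [([376.6, 216.4], 0.67)]
bracelet_a_center top [([333.9, 168.0], 0.4), ([353.3, 212.1], 0.4), ([284.0, 219.3], 0.23)]
bracelet_b_center side [([376.3, 223.0], 0.67)]
bracelet_b_center top [([345.5, 172.8], 0.56)]
bracelet_c_center side [([378.7, 210.5], 0.67), ([374.7, 173.7], 0.44)]
bracelet_c_center top [([330.5, 163.2], 0.54)]
rooster side [([375.1, 172.8], 0.75)]
rooster top [([223.4, 153.3], 0.73)]
stool side [([309.4, 305.7], 0.79)]
stool top [([432.8, 241.9], 0.82), ([261.5, 215.8], 0.67), ([336.3, 169.6], 0.49), ([256.5, 219.1], 0.21)]
figure side [([293.8, 269.5], 0.95)]
figure top [([380.1, 253.3], 0.81)]
cup side [([326.4, 225.7], 0.7)]
cup top [([356.4, 214.6], 0.79)]
```

View pics/side0.png

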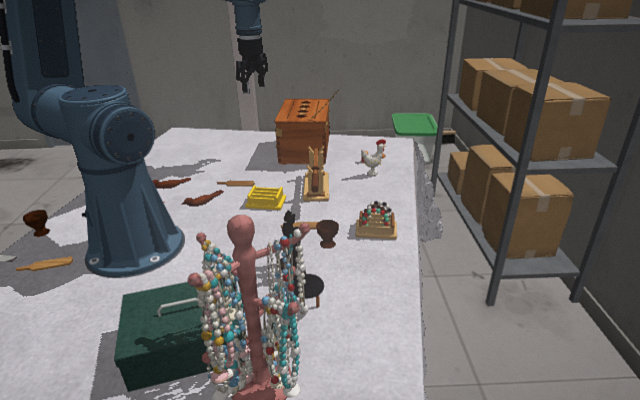

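View pics/top0.png

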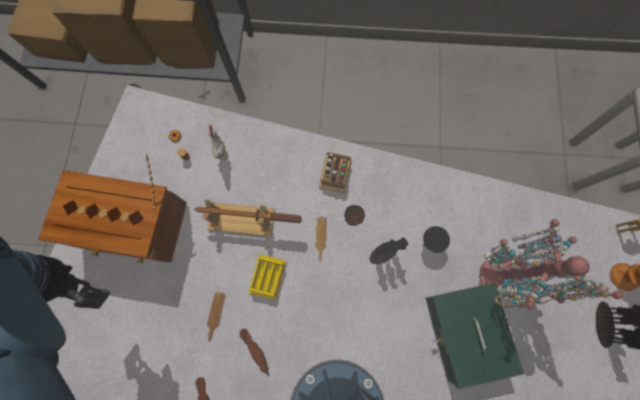

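The side view shows the stand and bar at (315,180) and the rack with bracelets at (377,220). In the top view the stand is at (240,219) with the bar handle on the right at (285,217) and the tip on the left at (197,211).

There are two rack candidates. Top (336,172) is wooden and holds the three bracelets, so it fits. Top (267,277) is yellow and empty, so it is the decoy. I'll confirm in one crop and measure.

Run:
```python
from h import *
np.set_printoptions(precision=4,suppress=True)
t=np.load("top0.npz");s=np.load("side0.npz")
C=cloud("top",t["d"]);S=cloud("side",s["d"])
a=cv2.resize(t["p"][140:245,185:365],None,fx=4.4,fy=4.4,interpolation=cv2.INTER_CUBIC)
b=cv2.resize(s["p"][140:245,290:410],None,fx=4.4,fy=4.4,interpolation=cv2.INTER_CUBIC)
cv2.imwrite("pics/crop.png",cv2.resize(np.vstack([a[:, :],np.pad(b,((0,0),(0,a.shape[1]-b.shape[1]),(0,0)))]),None,fx=.63,fy=.63)[...,::-1])
print("tri")
for n,p,q in [("grip",(316.7,183.2),(281.3,217.2)),("fh",(314.9,170.7),(263,215.5)),("ft",(318,152.5),(207.2,211.4)),("stand",(315.3,185.8),(244.2,219.6)),("rack",(379.3,229.9),(334.2,172.9)),("a",(376.6,216.4),(333.9,168)),("b",(376.3,223),(345.5,172.8)),("c",(378.7,210.5),(330.5,163.2)),("cup",(326.4,225.7),(356.4,214.6)),("stool",(309.4,305.7),(432.8,241.9)),("fig",(293.8,269.5),(380.1,253.3)),("rooster",(375.1,172.8),(223.4,153.3))]:
    x,e=tri(p,q); print(n,x,round(e,4))
def roi(P,c,r):
    P=P.reshape(-1,3); return P[(abs(P[:,:2]-c)<r).all(1)&(P[:,2]>-.02)&(P[:,2]<.3)]
for nm,P in (("top",C),("side",S)):
    g=P[...,2]; print(nm,"table z", np.median(roi(P,at_height("top",(270,200-20),0)[:2],.03)[:,2]))
# bar & rack from top depth
def rect(P):
    r=cv2.minAreaRect(P[:,:2].astype(np.float32)*1000); return np.round(r[0],1),np.round(r[1],1),round(r[2],2)
R=at_height("top",(336,172),.03)[:2]; B=at_height("top",(248,214),.084)[:2]; print("R",R,"B",B)
for nm,P in (("top",C),("side",S)):
    q=roi(P,R,.1)
    for lo,hi in((.006,.014),(.008,.045),(.03,.045),(.05,.09)):
        k=q[(q[:,2]>lo)&(q[:,2]<hi)]; print(nm,"rack",lo,hi,len(k),rect(k) if len(k)>4 else"")
    q=roi(P,B,.16)
    for lo,hi in((.006,.014),(.08,.1),(.1,.112)):
        k=q[(q[:,2]>lo)&(q[:,2]<hi)]; print(nm,"bar",lo,hi,len(k),rect(k) if len(k)>4 else"")
# height map along bar
p=np.array([at_height("top",(u,0),.09) for u in(190,)])
for u in range(190,310,4):
    col=C[195:235,u]; i=np.where((col[:,2]>.07)&(col[:,2]<.13))[0]
    if len(i): print(u,len(i),col[i].mean(0),col[i,2].max())
```

```text
tri
grip [0.4499 0.1661 0.0752] 0.0015
fh [0.4469 0.2093 0.0925] 0.0007
ft [0.4546 0.3503 0.0851] 0.0053
stand [0.4483 0.2717 0.0117] 0.0003
rack [ 0.6041  0.0393 -0.0004] 0.0042
a [0.5994 0.0413 0.0411] 0.0
b [0.5912 0.0095 0.0409] 0.0031
c [0.6068 0.0512 0.0527] 0.0012
cup [ 0.4703 -0.0232  0.0604] 0.0005
stool [ 0.4242 -0.2324  0.0076] 0.0022
fig [ 0.3879 -0.0962 -0.0097] 0.0031
rooster [0.6378 0.3526 0.0079] 0.0038
top table z 0.0002304358390776695
side table z -0.0007089738671126611
R [0.5922 0.0348] B [0.4494 0.2482]
top rack 0.006 0.014 205 (array([587.8,  23.6]), array([155.1, 115.1]), 83.2)
top rack 0.008 0.045 698 (array([568.8,  31.4]), array([173.6,  98.5]), 10.6)
top rack 0.03 0.045 403 (array([565.7,  29.2]), array([170.4,  88.6]), 12.88)
top rack 0.05 0.09 289 (array([560.2,  23.3]), array([164.8,  66. ]), 18.89)
top bar 0.006 0.014 1230 (array([435.3, 254.9]), array([243.4, 317.7]), 78.12)
top bar 0.08 0.1 807 (array([466. , 272.2]), array([287.8, 151.2]), 55.22)
top bar 0.1 0.112 79 (array([449.4, 241.5]), array([223.9,  47.4]), 87.82)
side rack 0.006 0.014 213 (arra
[... 1142 characters left out ...]
798806502074
246 6 [0.4491 0.252  0.0897] 0.09209465312659593
250 5 [0.4482 0.2418 0.0911] 0.09421166305092199
254 6 [0.448  0.2322 0.0889] 0.09244235264128187
258 15 [0.4436 0.2208 0.0954] 0.10534622545087224
262 21 [0.4491 0.2114 0.0961] 0.10639932599927626
266 9 [0.4532 0.2037 0.0838] 0.09293474408653712
270 7 [0.4459 0.1917 0.0936] 0.09506251500768848
274 8 [0.4454 0.1818 0.0931] 0.09807268164038463
278 8 [0.4458 0.1719 0.0942] 0.09719769864205152
282 8 [0.4441 0.162  0.093 ] 0.09701101917632726
286 8 [0.4445 0.152  0.0943] 0.09823092019071156
290 9 [0.4442 0.1423 0.0927] 0.09853213235202152
294 8 [0.4436 0.1323 0.093 ] 0.09552782919568659
298 8 [0.4442 0.1225 0.0932] 0.09738188657228397
```

View pics/crop.png

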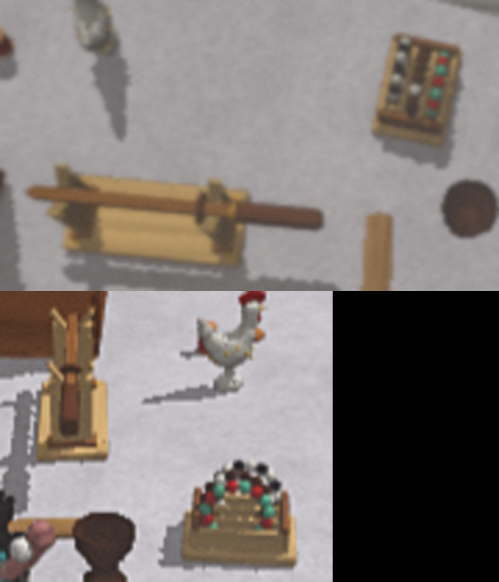

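The crop confirms it: the wooden rack holds the bracelets, with black/white at the +y end, brown in the middle and red/turquoise at the -y end. The bar handle points to -y. Next I refine the rack pose, then grasp.

Run:
```python
from h import *
np.set_printoptions(precision=4,suppress=True)
C={c:cloud(c,np.load(c+"0.npz")["d"]).reshape(-1,3) for c in("top","side")}
def rect(P):
    r=cv2.minAreaRect(P[:,:2].astype(np.float32)*1000); return len(P),np.round(r[0],1),np.round(r[1],1),round(r[2],2)
for c,P in C.items():
    q=P[np.hypot(P[:,0]-.598,P[:,1]-.036)<.078]
    for lo,hi in((.006,.02),(.012,.1),(.03,.045),(.055,.1)):
        k=q[(q[:,2]>lo)&(q[:,2]<hi)]; print(c,lo,hi,rect(k),k.mean(0))
    print("ztop",np.percentile(q[:,2],[98,99.5]))
    # bar axis fit
    q=P[(abs(P[:,0]-.448)<.03)&(P[:,2]>.082)&(P[:,2]<.1)&(((P[:,1]>.12)&(P[:,1]<.195))|((P[:,1]>.24)&(P[:,1]<.335)))]
    f=np.polyfit(q[:,1],q[:,0],1); print(c,"bar x=",f, "grip",np.polyval(f,.157),"yends",P[(abs(P[:,0]-np.polyval(f,P[:,1]))<.006)&(P[:,2]>.08)&(P[:,2]<.1)&(P[:,1]<.45)][:,1].min(),np.median(q[q[:,1]<.19][:,2]))
    for y0,y1 in((.19,.23),(.33,.37)):
        k=P[(abs(P[:,0]-.448)<.05)&(P[:,1]>y0)&(P[:,1]<y1)&(P[:,2]>.098)&(P[:,2]<.112)]; print(" fork",len(k),k.min(0),k.max(0),k.mean(0))
s=read_state(); print(s["ee_rot"],s["grip_width"])
for p,y in(((.4455,.157,.065),1.538),((.552,-.235,.1),1.40),((.552,-.235,.026),1.40)):
    for k in(0,np.pi):
        print(p,y-k,ik(p,[np.pi,0,y-k]))
```

```text
top 0.006 0.02 (254, array([590.5,  46.8]), array([ 94.5, 115.1]), 83.2) [0.5791 0.0371 0.0122]
top 0.012 0.1 (861, array([595.5,  36.8]), array([71.9, 98.4]), 81.3) [0.5909 0.0366 0.0421]
top 0.03 0.045 (392, array([598.8,  36.3]), array([65.6, 90.3]), 80.93) [0.5966 0.0358 0.0361]
top 0.055 0.1 (241, array([599.1,  36.1]), array([50.1, 69.7]), 81.62) [0.5933 0.0364 0.0708]
ztop [0.0764 0.0783]
top bar x= [0.0396 0.4387] grip 0.4449635691227454 yends 0.11511703174726809 0.09458753544195275
 fork 57 [0.4247 0.2067 0.0981] [0.4719 0.2275 0.1086] [0.4497 0.2153 0.1028]
 fork 41 [0.4304 0.3415 0.099 ] [0.4765 0.3542 0.1089] [0.4558 0.3474 0.1037]
side 0.006 0.02 (279, array([597.8,  36.4]), array([ 78.1, 103.9]), 80.32) [0.5935 0.0132 0.0118]
side 0.012 0.1 (1002, array([599.1,  36.6]), array([ 71.7, 100.2]), 80.64) [0.5974 0.0267 0.0406]
side 0.03 0.045 (317, array([598.7,  37.8]), array([69.5, 87.9]), 80.7) [0.5989 0.0287 0.0352]
side 0.055 0.1 (274, array([596.9,  35.9]), array([50.8, 63.1]), 79.43) [0.5974 0.0331 0.0682]
ztop [0.0741 0.0768]
side bar x= [0.0293 0.4423] grip 0.44689282502869526 yends 0.11405822248309216 0.09389795439351101
 fork 21 [0.4258 0.2034 0.0981] [0.4708 0.2282 0.1071] [0.4474 0.213  0.1018]
 fork 17 [0.4292 0.3398 0.0982] [0.4755 0.3548 0.1059] [0.4514 0.3473 0.1021]
[3.1416 0.     2.6718] 0.08526322472149944
(0.4455, 0.157, 0.065) 1.538 [ 0.0868  0.1843  1.9844 -0.      0.9729  0.1196]
(0.4455, 0.157, 0.065) -1.603592653589793 [ 0.0868  0.1843  1.9844 -0.      0.9729 -3.022 ]
(0.552, -0.235, 0.1) 1.4 [-0.6001  0.3802  1.6421  0.      1.1193 -0.4293]
(0.552, -0.235, 0.1) -1.7415926535897932 [-0.6001  0.3802  1.6421 -0.      1.1193  2.7123]
(0.552, -0.235, 0.026) 1.4 [-0.6001  0.4901  1.665   0.      0.9865 -0.4293]
(0.552, -0.235, 0.026) -1.7415926535897932 [-0.6001  0.4901  1.665  -0.      0.9865  2.7123]
```

```bash
cat >> h.py <<'E'
YB,YR=1.537,1.408
G=np.array([.4459,.1545]); RC=np.array([.5985,.0365])
db=np.array([np.cos(YB),np.sin(YB)]); dr=np.array([np.cos(YR),np.sin(YR)])
def st(t=""):
    s=read_state(); print(t,round(s["time_s"],2),np.round(s["tcp_pos"],4),"w",round(s["grip_width"],4),"F",np.round(s["wrist_force"],1),"M",np.round(s["ft_torque"],2))
E
python3 - <<'E'
from h import *
P=cloud("top",np.load("top0.npz")["d"]).reshape(-1,3)
k=P[(P[:,1]>.38)&(P[:,1]<.9)&(P[:,0]>.33)&(P[:,0]<.6)&(P[:,2]>.03)]
print("cab",k.min(0),k.max(0))
D=[np.pi,0,YB]
move_straight([.26,.513,.33],v=.3)
move_pose([*G,.2],D); st("above")
move_straight([*G,.067],v=.2); st("down")
close(); st("closed")
move_straight([*G,.2],v=.15); st("up")
for c in("side","top"):
    p,d=snapshot(c); np.savez(c+"1.npz",p=p,d=d)
C=cloud("side",np.load("side1.npz")["d"]).reshape(-1,3);T=cloud("top",np.load("top1.npz")["d"]).reshape(-1,3)
for Q in(T,C):
    for y in np.arange(.11,.40,.03):
        k=Q[(abs(Q[:,1]-y)<.01)&(abs(Q[:,0]-.449)<.03)&(Q[:,2]>.16)&(Q[:,2]<.26)]
        if len(k): print(round(y,2),len(k),np.round(np.median(k,0),4))
E
```

```text
cab [0.33005087 0.38072493 0.03021682] [0.52763818 0.69012077 0.25705903]
above 3.44 [0.446  0.1552 0.2002] w 0.0851 F [ 0.2 -0.4 -0.8] M [-0.04 -0.05  0.01]
down 4.26 [0.4467 0.1549 0.0679] w 0.0855 F [-0.3 -0.  -0. ] M [-0.02 -0.02  0.03]
closed 4.88 [0.4462 0.1545 0.0673] w 0.0167 F [-0.3 -1.2  3.5] M [0.05 0.07 0.06]
up 5.92 [0.4451 0.1544 0.1989] w 0.0173 F [ 0.   0.1 -1.2] M [-0.08  0.03 -0.  ]
0.14 10 [0.4225 0.1461 0.2513]
0.2 40 [0.4429 0.2038 0.2211]
0.23 91 [0.4458 0.2254 0.2219]
0.26 36 [0.4472 0.2552 0.2207]
0.35 59 [0.4506 0.3495 0.2208]
0.38 28 [0.4513 0.375  0.221 ]
0.11 46 [0.4431 0.1183 0.218 ]
0.14 259 [0.4545 0.1437 0.2337]
0.17 25 [0.4454 0.166  0.2257]
0.2 5 [0.4456 0.1932 0.2249]
0.23 38 [0.4434 0.2244 0.2226]
0.26 6 [0.4478 0.2607 0.2205]
0.29 8 [0.4483 0.2878 0.2211]
```

```bash
python3 - <<'E'
from h import *
for c in("top","side"):
    P=cloud(c,np.load(c+"0.npz")["d"]).reshape(-1,3)
    k=P[(P[:,1]>-.36)&(P[:,1]<-.03)&(P[:,0]>.47)&(P[:,0]<.64)&(P[:,2]>.02)&(P[:,2]<.4)]
    print("obst",len(k), np.round(k[::max(1,len(k)//8)],3).tolist())
D=[np.pi,0,YR]
g=RC-.285*dr
move_straight([*G,.23],v=.2)
move_straight([*g,.23],v=.25,ori=D); st()
move_straight([*g,.028],v=.15); st("low")
for c in("side","top"):
    p,d=snapshot(c); np.savez(c+"2.npz",p=p,d=d); cv2.imwrite(f"pics/{c}2.png",p[...,::-1])
C=cloud("side",np.load("side2.npz")["d"]).reshape(-1,3);T=cloud("top",np.load("top2.npz")["d"]).reshape(-1,3)
for Q in(T,C):
    X=(Q[:,:2]-RC)@dr; Y=(Q[:,:2]-RC)@np.array([-dr[1],dr[0]])
    for x in np.arange(-.4,-.04,.025):
        k=(abs(X-x)<.008)&(abs(Y)<.025)&(Q[:,2]>.02)&(Q[:,2]<.075)
        if k.sum(): print(round(x,3),k.sum(),"Y",np.round([Y[k].min(),Y[k].max(),np.median(Y[k])],4),"z",np.round(np.percentile(Q[k][:,2],[50,90]),4))
E
python3 - <<'E'
import cv2,numpy as np
a=cv2.imread("pics/side2.png")[150:300,270:430];b=cv2.imread("pics/top2.png")[130:280,310:470]
cv2.imwrite("pics/c2.png",cv2.resize(np.hstack([a,b]),None,fx=2.5,fy=2.5,interpolation=2))
E
```

```text
obst 56 [[0.494, -0.032, 0.058], [0.489, -0.03, 0.048], [0.488, -0.036, 0.044], [0.483, -0.04, 0.053], [0.48, -0.043, 0.057], [0.479, -0.032, 0.032], [0.475, -0.034, 0.039], [0.473, -0.035, 0.036]]
obst 78 [[0.492, -0.031, 0.056], [0.47, -0.042, 0.055], [0.492, -0.037, 0.051], [0.489, -0.035, 0.047], [0.487, -0.039, 0.047], [0.485, -0.039, 0.044], [0.485, -0.038, 0.041], [0.47, -0.042, 0.038], [0.478, -0.035, 0.03]]
 8.12 [ 0.5522 -0.2436  0.23  ] w 0.0171 F [ 0.1 -0.2 -1.4] M [-0.09 -0.04 -0.  ]
low 9.62 [ 0.5531 -0.2452  0.0291] w 0.0167 F [-0.2  0.1 -0.2] M [-0.09  0.01 -0.01]
-0.225 31 Y [-0.0067  0.0101  0.0017] z [0.0518 0.0537]
-0.2 32 Y [-0.0061  0.0053  0.0008] z [0.0508 0.0533]
-0.175 31 Y [-0.006   0.006   0.0009] z [0.0513 0.0534]
-0.15 32 Y [-0.0067  0.0061  0.0008] z [0.0514 0.053 ]
-0.125 31 Y [-0.0062  0.0053  0.0011] z [0.051  0.0533]
-0.1 33 Y [-0.0064  0.0061  0.0006] z [0.0503 0.0533]
-0.075 32 Y [-0.0064  0.0054  0.0003] z [0.051  0.0535]
-0.05 1 Y [-0.0015 -0.0015 -0.0015] z [0.0457 0.0457]
-0.325 88 Y [-0.0088  0.0084 -0.0008] z [0.0479 0.0551]
-0.3 239 Y [-0.024   0.0232 -0.0021] z [0.0553 0.0701]
-0.275 54 Y [-0.009   0.0084  0.0003] z [0.0557 0.0627]
-0.25 42 Y [-0.0093  0.0087  0.0009] z [0.0548 0.0564]
-0.225 2 Y [-0.0009  0.007   0.0031] z [0.0432 0.0493]
```

View pics/c2.png

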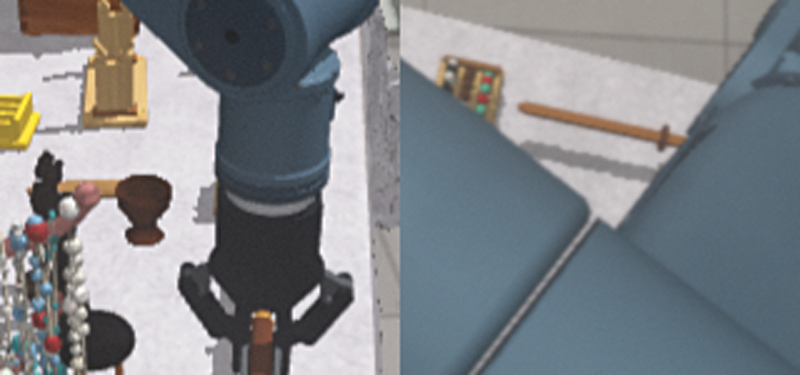

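The side half shows the handle centred in the gripper at about crop (262,325). The top half shows the bar at (520,105)-(690,140), pointing at the rack at (470,85). The depth data puts the bar within 1 mm of the rack axis and 45 mm high, so I thread it now.

Run:
```python
from h import *
g=RC-.140*dr
print(move_straight([*g,.029],v=.08,threshold=8)); st("in")
hold(.3)
for c in("side","top"):
    p,d=snapshot(c); np.savez(c+"3.npz",p=p,d=d); cv2.imwrite(f"pics/{c}3.png",p[...,::-1])
a=cv2.imread("pics/side3.png")[130:280,300:460];b=cv2.imread("pics/top3.png")[120:270,270:430]
cv2.imwrite("pics/c3.png",cv2.resize(np.hstack([a,b]),None,fx=2.5,fy=2.5,interpolation=2))
```

```text
False
in 11.68 [ 0.5758 -0.1021  0.029 ] w 0.0173 F [-0.1 -0.3 -1.8] M [-0.09 -0.01  0.01]
```

View pics/c3.png

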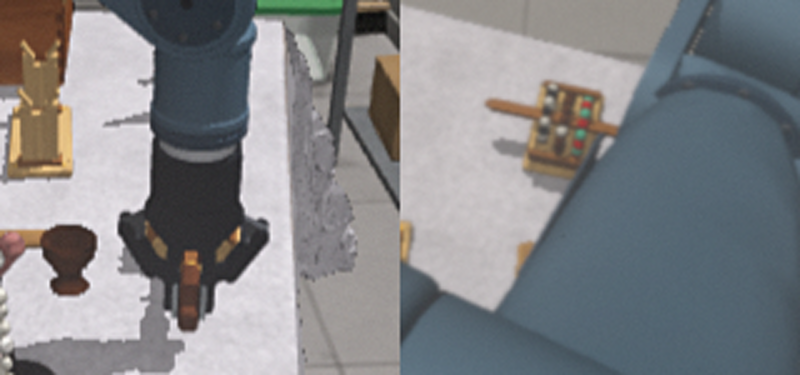

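The tip sticks out beyond all three bracelets at crop (490,104), so the bar is threaded. Next I lift.

Run:
```python
from h import *
p0=np.array(read_state()["tcp_pos"])
move_straight([*p0[:2],.08],v=.06); st()
move_straight([*p0[:2],.2],v=.12); hold(.4); st("up")
for c in("side","top"):
    p,d=snapshot(c); np.savez(c+"4.npz",p=p,d=d); cv2.imwrite(f"pics/{c}4.png",p[...,::-1])
a=cv2.imread("pics/side4.png")[100:250,300:460];b=cv2.imread("pics/top4.png")[120:270,270:430]
cv2.imwrite("pics/c4.png",cv2.resize(np.hstack([a,b]),None,fx=2.5,fy=2.5,interpolation=2))
T=cloud("top",np.load("top4.npz")["d"]).reshape(-1,3)
X=(T[:,:2]-RC)@dr; Y=(T[:,:2]-RC)@np.array([-dr[1],dr[0]])
for x in np.arange(-.08,.1,.012):
    k=(abs(X-x)<.006)&(abs(Y)<.05)&(T[:,2]>.1)&(T[:,2]<.26)
    if k.sum(): print(round(x,3),k.sum(),"Y",np.round([Y[k].min(),Y[k].max()],4),"z",np.round(np.percentile(T[k][:,2],[5,50,98]),4))
```

```text
13.08 [ 0.5754 -0.1016  0.0796] w 0.0168 F [-0.1  0.3 -2.3] M [-0.28 -0.01  0.05]
up 14.63 [ 0.5757 -0.1017  0.1997] w 0.0169 F [ 0.2 -0.3 -1.4] M [-0.29  0.01 -0.04]
-0.056 4 Y [-0.0031  0.0063] z [0.2213 0.222  0.224 ]
-0.044 37 Y [-0.0061  0.0072] z [0.2138 0.2223 0.2244]
-0.032 36 Y [-0.0055  0.0072] z [0.2142 0.2219 0.2243]
-0.02 151 Y [-0.0293  0.0331] z [0.192  0.2261 0.2369]
-0.008 82 Y [-0.0297  0.0288] z [0.1766 0.222  0.2323]
0.004 101 Y [-0.0316  0.0303] z [0.1999 0.2245 0.2343]
0.016 132 Y [-0.0274  0.0346] z [0.1773 0.2229 0.2348]
0.028 47 Y [-0.0269  0.0284] z [0.2144 0.2234 0.2336]
0.04 38 Y [-0.0058  0.0064] z [0.2142 0.221  0.224 ]
0.052 35 Y [-0.0058  0.0062] z [0.2136 0.2208 0.2252]
0.064 35 Y [-0.0049  0.006 ] z [0.2121 0.2211 0.2238]
0.076 34 Y [-0.0062  0.0058] z [0.2136 0.2212 0.2247]
0.088 9 Y [-0.0025  0.0033] z [0.2135 0.2185 0.2198]
```

View pics/c4.png

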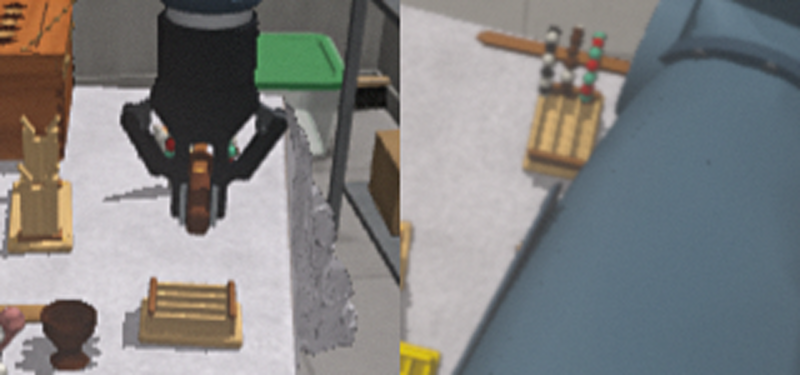

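All three bracelets hang on the level bar (crop (550,55), (577,55), (598,55)) and the rack is empty. Next I carry it to the stand and lower it.

Run:
```python
from h import *
D=[np.pi,0,YB]
pre=G-.06*db
p0=np.array(read_state()["tcp_pos"])
move_straight([*p0[:2],.23],v=.15)
move_straight([*pre,.23],v=.15,ori=D); 
move_straight([*G,.23],v=.1); hold(.3); st("over")
move_straight([*G,.12],v=.12); hold(.3); st("above forks")
for c in("side","top"):
    p,d=snapshot(c); np.savez(c+"5.npz",p=p,d=d); cv2.imwrite(f"pics/{c}5.png",p[...,::-1])
a=cv2.imread("pics/side5.png")[80:230,240:400];b=cv2.imread("pics/top5.png")[140:290,180:340]
cv2.imwrite("pics/c5.png",cv2.resize(np.hstack([a,b]),None,fx=2.5,fy=2.5,interpolation=2))
T=cloud("top",np.load("top5.npz")["d"]).reshape(-1,3)
for y in np.arange(.19,.4,.02):
    k=T[(abs(T[:,1]-y)<.006)&(abs(T[:,0]-.449)<.012)&(T[:,2]>.12)&(T[:,2]<.16)]
    if len(k): print(round(y,2),len(k),np.round(np.median(k,0),4))
```

```text
over 17.86 [0.446  0.1541 0.23  ] w 0.017 F [ 0.1 -0.3 -2.5] M [-0.2  -0.03 -0.05]
above forks 19.23 [0.4462 0.1545 0.1205] w 0.017 F [ 0.2 -0.2 -1.1] M [-0.25  0.06 -0.02]
0.19 3 [0.4397 0.1944 0.139 ]
0.21 28 [0.4469 0.2108 0.1431]
0.23 29 [0.4485 0.2296 0.145 ]
0.25 24 [0.4485 0.2489 0.1424]
0.33 26 [0.4521 0.3311 0.1426]
0.35 29 [0.4519 0.3501 0.1419]
0.37 29 [0.4509 0.3696 0.1422]
```

View pics/c5.png

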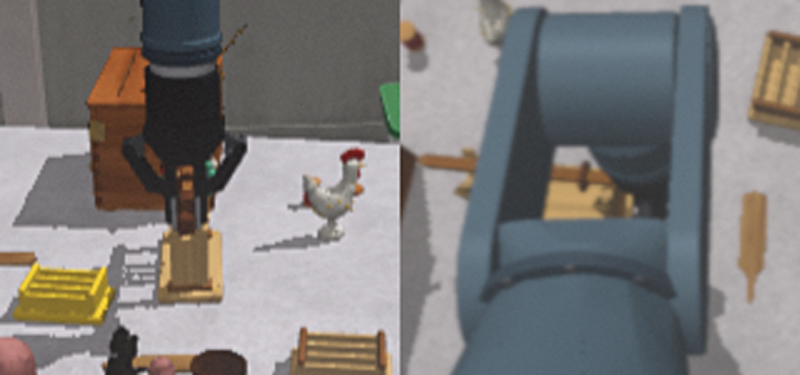

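The bar is level above the forks. The handle is at crop (185,200) over the stand at (190,265), and the depth points match the fork middles within 1-2 mm. I lower it and release.

Run:
```python
from h import *
move_straight([*G,.075],v=.08); st("near")
print(move_straight([*G,.067],v=.03,threshold=6)); st("seat")
gripper_open(); hold(.3); st("open")
move_straight([*G,.2],v=.15)
move_pose([.36,-.05,.32],[np.pi,0,YB]); hold(.3); st("away")
for c in("side","top"):
    p,d=snapshot(c); np.savez(c+"6.npz",p=p,d=d); cv2.imwrite(f"pics/{c}6.png",p[...,::-1])
a=cv2.imread("pics/side6.png")[80:230,240:400];b=cv2.imread("pics/top6.png")[140:290,180:340]
cv2.imwrite("pics/c6.png",cv2.resize(np.hstack([a,b]),None,fx=2.5,fy=2.5,interpolation=2))
T=cloud("top",np.load("top6.npz")["d"]).reshape(-1,3)
for y in np.arange(.11,.4,.015):
    k=T[(abs(T[:,1]-y)<.006)&(abs(T[:,0]-.449)<.009)&(T[:,2]>.07)&(T[:,2]<.16)]
    if len(k): print(round(y,3),len(k),np.round(np.median(k,0),4))
```

```text
near 20.03 [0.4459 0.1545 0.075 ] w 0.0169 F [ 0.6  0.3 -2. ] M [-0.25 -0.02  0.03]
True
seat 20.38 [0.4463 0.1545 0.0672] w 0.0168 F [-0.7 -1.5  7.3] M [0.15 0.18 0.09]
open 21.34 [0.4454 0.1544 0.0662] w 0.0852 F [-0.3 -0.1 -1. ] M [0.   0.   0.01]
away 23.68 [ 0.3601 -0.0494  0.3195] w 0.0855 F [-0.5  0.1  0.3] M [-0.03  0.02  0.  ]
0.11 5 [0.4442 0.1155 0.0894]
0.125 27 [0.4472 0.1247 0.095 ]
0.14 27 [0.4463 0.1399 0.0954]
0.155 30 [0.4466 0.1546 0.095 ]
0.17 29 [0.447  0.1695 0.0952]
0.185 30 [0.4469 0.1843 0.0961]
0.2 26 [0.4469 0.2004 0.0914]
0.215 33 [0.4483 0.2141 0.0909]
0.23 26 [0.4483 0.2299 0.0925]
0.245 25 [0.4482 0.245  0.0907]
0.26 29 [0.4491 0.2594 0.09  ]
0.275 30 [0.4491 0.2728 0.1013]
0.29 41 [0.4484 0.2898 0.0951]
0.305 30 [0.4497 0.3073 0.0905]
0.32 19 [0.4487 0.3209 0.0931]
0.335 27 [0.4527 0.3346 0.0893]
0.35 30 [0.4499 0.3498 0.0901]
0.365 22 [0.4518 0.3647 0.0901]
0.38 14 [0.4525 0.3767 0.0897]
```

View pics/c6.png

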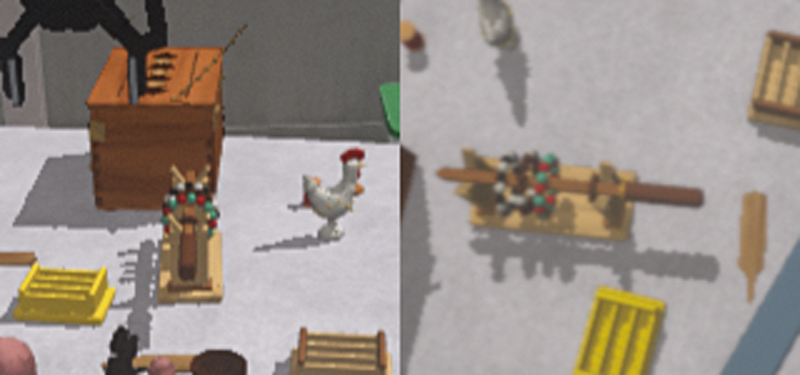

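The bar is seated with its shaft top at 90 mm along both forks. The three bracelets hang between the forks at crop x 500-550, and the handle is on the original side, so I hand it in.

```bash
python3 -c "
from bench import *
print(job_done())"
```

```text
the job is handed in; nothing more can be done
None
```

I handed in the job at about 24 s of the 64 s allowed: the bar is back in both forks the same way round, all three bracelets hang on it between the forks, and the arm is clear. The judge's verdict wasn't shown.

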